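# Run the glass carriage up to the index post

## Robot

A 6-joint arm with a two-finger parallel gripper is mounted at the origin on the work surface. World frame = base frame: x ahead of the robot, y to its left, z up, the work surface at z = 0. Lengths are in m, angles in rad, forces in N, time in s.
With the tool pointing down it reaches from about 0.3 to 0.875 m from the base axis. Payload 6.4 kg.
Tool frame: the origin (TCP) lies midway between the tips of the shut fingers; the grasp point (between the pads) lies 19 mm behind it; z points along the fingers, y is the line along which they close (so a half turn about z gives the same grasp; the last joint's range is limited). The gripper opens to 85 mm and grips with 20 to 120 N. Pads are 22 mm wide; open, the fingers measure 114 mm over their backs; the gripper's body (76 mm by 85 mm) begins 54 mm behind the grasp point. The pads swing forward as they close: fully open they stand 13 mm farther back than shut.
Start: joints at [-1.498, 0.181, 1.607, -0, 1.354, -0.206], TCP at [0.158, -0.553, 0.231] pointing down, gripper open.
Joint ranges: [-2.99, 2.99], [-0.89, 2.07], [0.3, 2.58], [-1.14, 4.28], [0, 2.63], [-3.12, 3.12]. Speed limits (rad/s): [2.57, 2.57, 3.01, 3.14, 3.14, 3.14].

## Interface

Orientations are given as a unit quaternion [w, x, y, z].
In Python, from bench import * gives the robot as it stands.
- The arm moves only by the tool play_rows, never from a script. Its argument "plan" is a list of rows, each a list of 3 entries, a list of its own where there are three numbers: the finger opening in mm, from 0 to 85.4, then the shift along the tool's x, y, z normalised to -1 to 1, where 1 is 40 cm, then the turn about the tool's z normalised to -1 to 1, where 1 is pi rad. A call has 1 to 10 rows; each row is the pose to reach, as a shift and turn from the pose commanded when the call began, along the tool's axes at that moment, turning the shorter way round; what a row does not reach only later rows make up. A row lasts 1/10 s, in which the tool goes at most 50 mm and 8.59 degrees, less where a joint would pass 70% of its speed; a pose out of reach is approached as far as the arm can. A call with a number of a shift or a turn outside -1 to 1 is refused whole. A call with a gripper value outside its range is refused whole. The fingers move at their own pace and stop on an object; the grip force is fixed at half the most. Time passes only in rows, so rows that repeat a pose let the fingers close. It gives the time, the measured TCP pose, the force, the opening and the grip force at its end, in the units of the state.
- get_obs(): the state, without advancing time (a new reading comes with each control period).
- camera(name): name is "scene" or "top" or "wrist"; returns a dict with "image" (400x640x3 uint8, red, green, blue), "range_z" (400x640 float32, m along the optical axis (not along the pixel's ray), 0 where there is no reading), "intrinsics" (3x3 intrinsics, pixels), "rvec" (rotation vector, rad) and "tvec" (3), from world to camera coordinates, as OpenCV has them; the wrist camera has in their place "T_tool_cam" (4x4, takes a point from camera to tool coordinates, whose origin is the TCP and whose axes are the flange's). Camera axes: x right, y down, z forward; pixel columns grow to the right and rows downward; lengths in m; the calibration is good to about 2 mm. A picture is of the moment at which its call begins: read the wrist's pose just before it.
- hand_in(): hands the job in; it is judged then, once.
Trained networks look in a picture, given as the dict that the camera call returned (one of the last four; its "shot" number tells which), for a name from the list of things; names that differ only in an ending like _2 or _b are one class to them, and where a whole thing is asked for, a point or a joint stands for the part that bears it (a point fixed in the world has none). Each returns a list of dicts, best first, with "conf" (0 to 1); they miss things now and then, are a little off and sometimes report something else, mostly with a low value. They report only what shows in the picture. A call takes as long as a camera call.
- search_frame(picture, label): "rect" ([centre column, centre row, width, height] in pixels, round what is visible of it).
- masks_of(picture, label): "mask" (400x640 bool, what is visible of it) and "rect" ([centre column, centre row, width, height] in pixels, round what is visible of it).
The state is a dict: "time_s": time; "q": joint angles; "dq": joint speeds; "joint_efforts": joint torques, N m; "eef_pos": TCP position; "eef_rot": TCP orientation; "wrist_force": force on the tool from outside, world axes, zero at the start; "torque": the same for the moment, N m; "opening": opening from 0.0 (shut) to 1.0 (fully open); "grasp_force": force on a finger pad.
Only numpy, scipy, OpenCV 4.12 (cv2) and the standard library are available. Lean on these libraries where they do the work, as an engineer would, in place of code of your own. Each camera call takes 0.05 s, during which the arm holds its last target. There are 200 camera calls.

## Task

Grip the wooden handle of the glass carriage and, through its soft springs only, run the carriage up the sloping rails until its brass pointer stands level with the index post; brake it to rest there without its leading edge striking the brittle stop just beyond, and without running the handle to the end of its rod or touching the carriage itself. Hold it still at the post for a good three seconds and finish while still holding the handle, carriage at rest; leave the other things on the bench alone.

Things in the scene. Friction and masses are not known exactly. Their poses are not given: they have to be found in the camera images.
- track: Aluminium base 150 x 780 mm, fixed on the table, with two round steel rails. Origin: on the table, mid-length, 10 mm to the -x side of its centre line. Its y axis runs along the rails (horizontal) towards the stop; the rails rise towards +y by 0.025 rad, so the carriage rolls home by itself, onto a rubber bumper at the -y end.
- carriage (a joint): Travel of the carriage from home along the rails, m: 0 on the home bumper (at rest there at the start), growing up the slope towards the stop. Carriage, bed and glass weigh nominally 2.2 kg (hidden: 1.2 to 3.7 kg). Almost frictionless: bearing friction 0.01 N, drag 0.12 N s/m, so it swings on the springs for long unless braked by the handle.
- bed (a point): Grey carriage plate 150 x 410 x 12 mm, a green glass blank clamped on it under wooden battens; moves with joint carriage; not to be touched. Origin: mid-length, on the rails' centre line, 25 mm below the plate's top; y axis up the slope. On its -x side two brackets carry a rod along y, 95 mm from the origin, on which the handle slides between soft springs.
- handle: Block 36x40x30 mm on the rod at the bed's -x side; on it a wooden grip, 34 (x) by 30 (y) mm, 15 to 71 mm above this origin (on the rod's axis, 22 mm above the bed's). Slides 170 mm either way in y from its rest place level with the bed's origin; springs pull bed and handle together: 8 N/m x offset, 0.06 N s/m; relaxed at start. On the slope it must lead the bed by nominally 67 mm (37 to 115).
- pointer (a point): Tip of the brass pointer that sticks out of the +x edge of the carriage plate at the middle of its length (same y as the bed's origin, 116 mm to its +x side).
- mark (a point): Top of the index post, the mark: a dark upright post 12 mm wide (y), 66 mm tall, beside the track's +x edge; y axis as the track's. At the mark the pointer is level with the post along y. The stop stands farther on: the carriage's leading edge strikes its two white ceramic tips when the pointer is 25 mm past the mark.
- tub: Bystander: white open plastic tub, 110 tall. Leave alone.
- screwdriver: Bystander: screwdriver with a red handle, lying. Leave alone.
- brush: Bystander: brush, lying. Leave alone.
- tape: Bystander: green tape ring, 100 across, lying flat. Leave alone.
- oil: Bystander: white plastic bottle, 110 tall. Leave alone.
- frit: Bystander: glass jar, 80 tall. Leave alone.
- block: Bystander: cork block 90 x 60 x 30 mm. Leave alone.

How it is judged:
By the outcome, as a careful person would: the job done as asked, in the order asked, and still so for the second after the job is handed in, while the arm keeps its last pose, push and grip.
It also fails if it takes over 53 s, if anything falls off the work surface, if the arm or the gripper's body presses on something with over 40 N, if the wrist force passes 120 N, or if a joint passes its speed limit or range.

## Working session

There is one attempt and no reset: what is moved stays moved. The work goes in short steps, Python scripts to look and compute and a tool call to move; the robot and the scene stay as the last step left them, time stands still between calls to the robot, and variables do not carry over. Pictures are saved under pics/ and viewed, at most 10 in all, crops included, and the job is handed in when it is done.

Besides the shell and the picture viewer there is one more tool, called after ">>>" by a JSON object that holds its "name" and its "arguments". play_rows: Moves the arm, as the interface text tells. Its arguments: {"type":"object","properties":{"plan":{"type":"array","items":{"type":"array"}}},"required":["plan"]}

```bash
mkdir -p pics; cat > h.py <<'E'
from bench import *
import numpy as np, cv2
def cam(n):
    c=camera(n); 
    if 'rvec' in c:
        c['R']=cv2.Rodrigues(np.array(c['rvec'],float))[0]; c['t']=np.array(c['tvec'],float).reshape(3)
    return c
def cloud(c):
    z=c['range_z'].astype(float); K=np.array(c['intrinsics']); v,u=np.mgrid[:400,:640]
    P=np.stack([(u-K[0,2])/K[0,0]*z,(v-K[1,2])/K[1,1]*z,z],-1)
    W=(P-c['t'])@c['R']; W[z==0]=np.nan
    return W
def proj(c,p):
    return cv2.projectPoints(np.array([p],float),np.array(c['rvec'],float),np.array(c['tvec'],float),np.array(c['intrinsics'],float),None)[0].ravel()
E
python3 - <<'E'
from h import *
o=get_obs(); print({k:np.round(v,3) for k,v in o.items()})
for n in ('top','scene'):
    c=cam(n); cv2.imwrite(f'pics/{n}0.png',c['image'][...,::-1]); W=cloud(c)
    for l in ('handle','bed','pointer','mark','track'):
        for d in masks_of(c,l)[:2]:
            w=W[d['mask']]; w=w[~np.isnan(w[:,0])]
            print(n,l,round(d['conf'],2),np.round(d['rect']),d['mask'].sum(),np.round(np.median(w,0),3) if len(w) else '',np.round(np.percentile(w,[2,98],axis=0),3).tolist() if len(w) else '')
E
```

```text
{'time_s': np.float64(0.0), 'q': array([-1.498,  0.182,  1.608, -0.   ,  1.354, -0.206]), 'dq': array([-0.   ,  0.   , -0.001,  0.001, -0.002,  0.001]), 'joint_efforts': array([-2.0000e-03, -4.4487e+01, -3.5134e+01, -0.0000e+00,  9.0000e-03,
        0.0000e+00]), 'eef_pos': array([ 0.158, -0.552,  0.23 ]), 'eef_rot': array([-0.001,  0.99 ,  0.139,  0.   ]), 'wrist_force': array([ 0.115,  0.708, -0.15 ]), 'torque': array([-0.031, -0.032, -0.023]), 'grasp_force': np.float64(0.0), 'opening': np.float64(0.999)}
top handle 0.5 [358. 241.  11.  14.] 143 [ 0.413 -0.16   0.12 ] [[0.398, -0.181, 0.048], [0.432, -0.144, 0.133]]
top bed 0.7 [344. 146.  20.  27.] 392 [ 0.779 -0.104  0.03 ] [[0.738, -0.131, 0.011], [0.826, -0.075, 0.038]]
top bed 0.57 [362. 217. 116.  63.] 5072 [ 0.515 -0.177  0.061] [[0.401, -0.37, 0.046], [0.602, 0.024, 0.091]]
top pointer 0.7 [362. 221. 118.  67.] 4977 [ 0.517 -0.173  0.061] [[0.403, -0.37, 0.046], [0.603, 0.021, 0.095]]
top mark 0.8 [274. 182.  79.  40.] 740 [0.667 0.233 0.016] [[0.562, 0.012, 0.002], [0.693, 0.291, 0.089]]
top track 0.85 [322. 216. 211.  68.
[... 389 characters left out ...]
 [0.612, 0.025, 0.099]]
scene bed 0.39 [288. 275.  20.  34.] 741 [ 0.791 -0.097  0.029] [[0.743, -0.127, 0.005], [0.831, -0.07, 0.033]]
scene pointer 0.55 [260. 179. 139.  78.] 6834 [ 0.526 -0.17   0.06 ] [[0.395, -0.369, -0.001], [0.612, 0.026, 0.093]]
scene pointer 0.37 [309. 184. 259.  84.] 11677 [ 0.547 -0.075  0.053] [[0.414, -0.401, 0.006], [0.63, 0.334, 0.079]]
scene mark 0.71 [431. 137.  16.  32.] 423 [0.348 0.392 0.064] [[0.319, 0.372, 0.002], [0.361, 0.421, 0.11]]
scene mark 0.6 [370. 214. 100.  61.] 1388 [0.677 0.226 0.011] [[0.567, 0.012, 0.002], [0.704, 0.292, 0.084]]
scene track 0.83 [308. 183. 258.  87.] 11439 [ 0.548 -0.069  0.053] [[0.417, -0.4, 0.007], [0.63, 0.332, 0.079]]
```

```bash
python3 - <<'E'
import cv2
for n,(a,b,c,d) in {'top':(130,270,200,440),'scene':(110,260,160,460)}.items():
    i=cv2.imread(f'pics/{n}0.png')[a:b,c:d]
    cv2.imwrite(f'pics/{n}0c.png',cv2.resize(i,None,fx=800/(d-c),fy=800/(d-c),interpolation=cv2.INTER_CUBIC))
E
```

```text
(no output)
```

View pics/top0c.png

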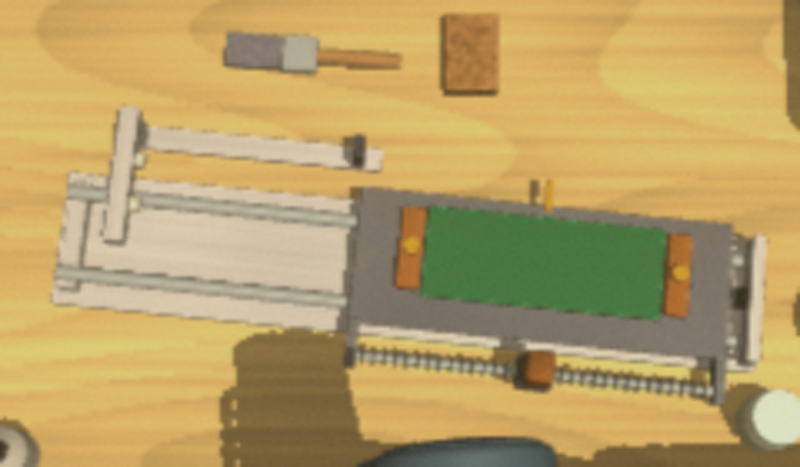

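View pics/scene0c.png

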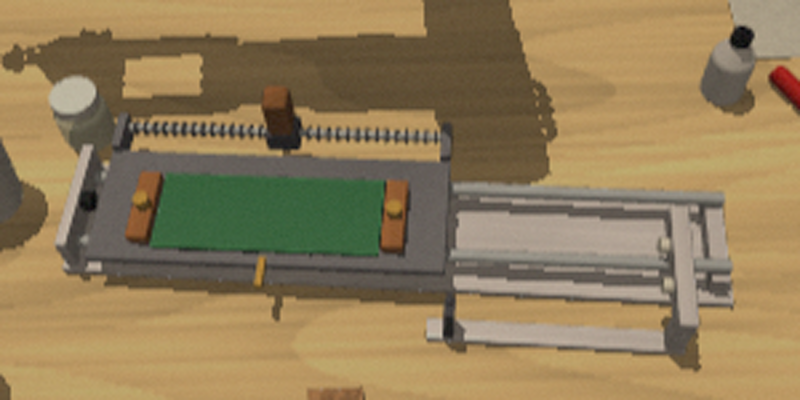

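```bash
cat >> h.py <<'E'
def hsv(c): return cv2.cvtColor(c['image'],cv2.COLOR_RGB2HSV)
def onplane(c,uv,z):
    K=np.array(c['intrinsics']); d=c['R'].T@np.linalg.inv(K)@np.array([uv[0],uv[1],1.]); o=-c['R'].T@c['t']
    return o+d*(z-o[2])/d[2]
E
python3 - <<'E'
from h import *
for n in ('top','scene'):
    c=cam(n); W=cloud(c); H=hsv(c)
    g=(H[...,0]>50)&(H[...,0]<80)&(H[...,1]>120)&(abs(W[...,0]-.52)<.1)&(W[...,1]<.1)
    P=W[g]; r=cv2.minAreaRect((P[:,:2]*1000).astype(np.float32)); print(n,'glass',r,P[:,2].mean(), np.polyfit(P[:,1],P[:,2],1))
    # fixed depth of brass & dark post
    br=(H[...,0]>13)&(H[...,0]<25)&(H[...,1]>150)&(W[...,0]>.6)&(W[...,0]<.68)&(W[...,1]>-.3)&(W[...,1]<0)&(W[...,2]>.02)
    v,u=np.nonzero(br); print('brass',len(u)); 
    for a in zip(u,v): print(a,np.round(W[a[1],a[0]],3),H[a[1],a[0]])
    dk=(H[...,2]<80)&(W[...,0]>.6)&(W[...,0]<.72)&(W[...,1]>-.02)&(W[...,1]<.15)
    v,u=np.nonzero(dk); print('dark',len(u))
    for a in zip(u,v): print(a,np.round(W[a[1],a[0]],3),H[a[1],a[0]][2])
    print('cam', -c['R'].T@c['t'])
E
```

```text
top glass ((550.3356323242188, -177.0620880126953), (249.09877014160156, 66.75001525878906), 81.61305236816406) 0.06361876532947507 [0.01782409 0.06716138]
brass 16
(np.int64(364), np.int64(184)) [ 0.626 -0.182  0.061] [ 20 177 190]
(np.int64(365), np.int64(184)) [ 0.626 -0.186  0.06 ] [ 20 175 204]
(np.int64(364), np.int64(185)) [ 0.623 -0.183  0.058] [ 19 185 189]
(np.int64(365), np.int64(185)) [ 0.622 -0.186  0.061] [ 20 178 206]
(np.int64(364), np.int64(186)) [ 0.62  -0.183  0.054] [ 20 184 201]
(np.int64(365), np.int64(186)) [ 0.619 -0.186  0.059] [ 20 179 207]
(np.int64(364), np.int64(187)) [ 0.613 -0.181  0.07 ] [ 20 189 201]
(np.int64(365), np.int64(187)) [ 0.614 -0.186  0.062] [ 20 179 204]
(np.int64(364), np.int64(188)) [ 0.612 -0.183  0.056] [ 20 189 201]
(np.int64(365), np.int64(188)) [ 0.611 -0.186  0.059] [ 19 178 206]
(np.int64(364), np.int64(189)) [ 0.607 -0.182  0.061] [ 20 188 202]
(np.int64(365), np.int64(189)) [ 0.607 -0.186  0.063] [ 20 171 207]
(np.int64(363), np.int64(190)) [ 0.605 -0.179  0.054] [ 20 166 186]
(np.int64(364), np.int64(190)) [ 0.604 -0.182  0.05
[... 6419 characters left out ...]
 0.039] 35
(np.int64(326), np.int64(234)) [0.678 0.02  0.028] 47
(np.int64(327), np.int64(234)) [0.679 0.023 0.031] 33
(np.int64(328), np.int64(234)) [0.679 0.026 0.032] 30
(np.int64(329), np.int64(234)) [0.68  0.029 0.032] 37
(np.int64(326), np.int64(235)) [0.676 0.02  0.018] 52
(np.int64(327), np.int64(235)) [0.678 0.023 0.021] 35
(np.int64(328), np.int64(235)) [0.679 0.026 0.024] 32
(np.int64(329), np.int64(235)) [0.679 0.029 0.023] 33
(np.int64(327), np.int64(236)) [0.68  0.023 0.018] 56
(np.int64(328), np.int64(236)) [0.679 0.026 0.016] 53
(np.int64(329), np.int64(236)) [0.679 0.029 0.015] 55
(np.int64(329), np.int64(237)) [0.679 0.029 0.008] 79
cam [ 1.13123094 -0.0153505   1.01740255]
```

```bash
python3 - <<'E'
from h import *
for n in ('top','scene'):
    c=cam(n); W=cloud(c); H=hsv(c)
    X,Y,Z=np.moveaxis(W,-1,0)
    pl=(H[...,1]<60)&(H[...,2]<140)&(abs(Z-(.061+.025*(Y+.18)))<.012)&(Y<.06)&(X>.3)&(X<.66)
    g=(H[...,0]>45)&(H[...,0]<85)&(H[...,1]>120)&(X>.4)&(X<.63)&(Y<.1)&(Y>-.35)
    for nm,m in (('plate',pl),('glass',g)):
        for s,f in (('+x',np.nanmax),('-x',np.nanmin)):
            pts=[]
            for y in np.arange(-.30,-.03,.01) if nm=='glass' else np.arange(-.35,0,.01):
                k=m&(abs(Y-y)<.005)
                if k.sum()>3: pts.append((y,f(X[k])))
            pts=np.array(pts); p=np.polyfit(pts[:,0],pts[:,1],1); r=pts[:,1]-np.polyval(p,pts[:,0])
            k=abs(r)<.005; p=np.polyfit(pts[k,0],pts[k,1],1); print(n,nm,s,p,len(pts),k.sum(),r[k].std())
    print('plate z',np.polyfit(Y[pl],Z[pl],1))
    w=(H[...,0]<15)&(H[...,1]>100)&(Z>.1)&(abs(X-.41)<.06)&(abs(Y+.16)<.06)
    print('grip',w.sum(),np.nanpercentile(W[w],[3,50,97],axis=0).round(4).tolist())
E
```

```text
top plate +x [0.09758377 0.61367669] 35 34 0.0012453057480586187
top plate -x [0.11152439 0.43590573] 35 10 0.0016802689843122773
top glass +x [0.11511737 0.59718122] 10 6 0.0013509730650003238
top glass -x [0.00846664 0.52429069] 10 6 0.0023302935883109466
plate z [0.02427705 0.06233246]
grip 35 [[0.3998, -0.1737, 0.1158], [0.4103, -0.1632, 0.1258], [0.431, -0.1559, 0.133]]
scene plate +x [0.09454986 0.62105913] 35 34 0.0007784530628111349
scene plate -x [0.10514204 0.43279656] 35 29 0.002078391186155379Traceback (most recent call last):
  File "<stdin>", line 13, in <module>
IndexError: too many indices for array: array is 1-dimensional, but 2 were indexed
```

>>> {"name": "play_rows", "arguments": {"plan": [[85,[0.9,-0.76,0.05],0.12],[85,[0.9,-0.76,0.05],0.12],[85,[0.9,-0.76,0.05],0.12],[85,[0.9,-0.76,0.05],0.12],[85,[0.9,-0.76,0.05],0.12],[85,[0.9,-0.76,0.05],0.12],[85,[0.9,-0.76,0.05],0.12],[85,[0.9,-0.76,0.05],0.12],[85,[0.9,-0.76,0.05],0.12],[85,[0.9,-0.76,0.05],0.12]]}}

```text
time_s: 1.8
eef_pos: [0.4221, -0.1581, 0.2114]
eef_rot: [-0.0, 0.999, -0.047, 0.0]
wrist_force: [0.2, -0.8, -0.0]
opening: 0.994
grasp_force: 0.0
```

>>> {"name": "play_rows", "arguments": {"plan": [[85,[0,0,0],0],[85,[0,0,0],0]]}}

```text
time_s: 2.0
eef_pos: [0.4207, -0.1614, 0.2114]
eef_rot: [0.0, 0.999, -0.048, -0.0]
wrist_force: [-0.1, 0.1, 0.6]
opening: 0.997
grasp_force: 0.0
```

```bash
cat >> h.py <<'E'
from scipy.spatial.transform import Rotation as Ro
def wcam():
    o=get_obs(); c=camera('wrist'); T=np.eye(4); q=o['eef_rot']; T[:3,:3]=Ro.from_quat([q[1],q[2],q[3],q[0]]).as_matrix(); T[:3,3]=o['eef_pos']
    M=np.linalg.inv(T@np.array(c['T_tool_cam'])); c['R']=M[:3,:3]; c['t']=M[:3,3]; c['rvec']=cv2.Rodrigues(M[:3,:3])[0]; c['tvec']=c['t']
    return o,c
E
python3 - <<'E'
from h import *
o,c=wcam(); print(o['eef_pos'],o['eef_rot'],2*np.arctan2(o['eef_rot'][2],o['eef_rot'][1]),o['q'].round(3),o['wrist_force'])
cv2.imwrite('pics/w1.png',c['image'][...,::-1]); W=cloud(c)
print(-c['R'].T@c['t'])
for p in [(.418,-.162,.126),(.63,-.182,.058),(.667,.026,.066)]: print(proj(c,p))
H=hsv(c);X,Y,Z=np.moveaxis(W,-1,0)
for d in masks_of(c,'handle')[:2]:
    m=d['mask']; w=m&(Z>.115); print(d['conf'],d['rect'],w.sum(),np.nanpercentile(W[w],[3,50,97],axis=0).round(4).tolist() if w.sum() else '')
E
```

```text
[ 0.42072444 -0.16139473  0.21136509] [ 2.35674842e-04  9.98836142e-01 -4.82317528e-02 -6.60687216e-05] -0.09650094828913225 [-0.63  -0.087  1.928 -0.     1.301  1.037] [-0.08515922  0.13696932  0.58533198]
[ 0.49700236 -0.16930669  0.35437917]
[321.89533902 202.58400915]
[321.07758138 -82.23395596]
[  37.50982439 -116.01587237]
0.89 [324.9, 192.8, 40.7, 64.3] 1519 [[0.4017, -0.1795, 0.1199], [0.4186, -0.1656, 0.1254], [0.4329, -0.1518, 0.1269]]
```

View pics/w1.png

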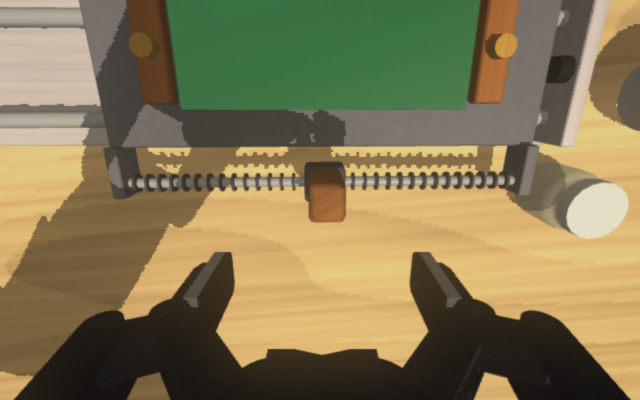

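>>> {"name": "play_rows", "arguments": {"plan": [[85,[-0.007,0.01,0.1],0],[85,[-0.007,0.01,0.2],0],[85,[-0.007,0.01,0.28],0],[85,[-0.007,0.01,0.31],0],[85,[-0.007,0.01,0.31],0],[45,[-0.007,0.01,0.31],0],[38,[-0.007,0.01,0.31],0],[32,[-0.007,0.01,0.31],0],[20,[-0.007,0.01,0.31],0],[20,[-0.007,0.01,0.31],0]]}}

```text
time_s: 3.1
eef_pos: [0.4183, -0.1654, 0.0886]
eef_rot: [0.0, 0.999, -0.049, 0.001]
wrist_force: [-1.2, 0.2, 7.9]
opening: 0.347
grasp_force: 58.7
```

>>> {"name": "play_rows", "arguments": {"plan": [[20,[0,0,0],0],[20,[0,0,0],0],[20,[0,0,0],0]]}}

```text
time_s: 3.4
eef_pos: [0.4183, -0.1654, 0.0886]
eef_rot: [0.0, 0.999, -0.049, 0.001]
wrist_force: [-1.1, 0.4, 8.1]
opening: 0.35
grasp_force: 58.6
```

```bash
python3 - <<'E'
from h import *
o,c=wcam(); print(o['eef_pos'],2*np.arctan2(o['eef_rot'][2],o['eef_rot'][1]),o['wrist_force'],o['opening'],o['grasp_force'],o['time_s'])
cv2.imwrite('pics/w2.png',c['image'][...,::-1])
for p in [(.418,-.162,.126),(.63,-.182,.058),(.667,.026,.066)]: print(proj(c,p))
E
```

```text
[ 0.41832015 -0.16536745  0.08864227] -0.09826057538971572 [-1.06578305  0.44498607  8.08661816] 0.35010139942925206 58.62999737262726 3.4
[311.95679981 297.47307499]
[ 309.5025687  -255.78484015]
[-272.64819885 -343.4021361 ]
```

View pics/w2.png

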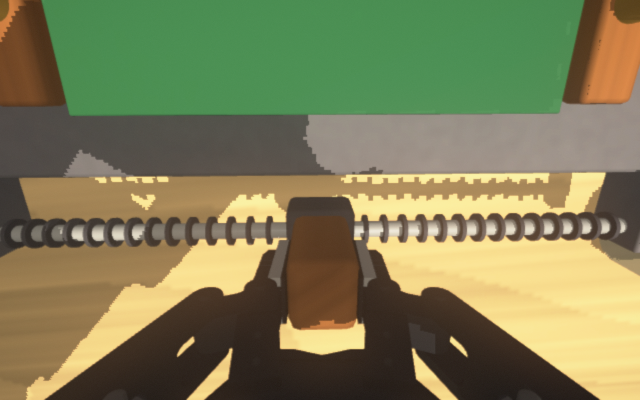

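>>> {"name": "play_rows", "arguments": {"plan": [[20,[0,-0.005,-0.002],0],[20,[0,-0.0175,-0.003],0],[20,[0,-0.0325,-0.004],0],[20,[0,-0.0475,-0.004],0],[20,[0,-0.0625,-0.005],0],[20,[0,-0.075,-0.005],0],[20,[0,-0.08,-0.006],0],[20,[0,-0.085,-0.006],0],[20,[0,-0.09,-0.006],0],[20,[0,-0.095,-0.006],0]]}}

```text
time_s: 4.45
eef_pos: [0.4218, -0.1269, 0.0897]
eef_rot: [0.0, 0.999, -0.049, 0.001]
wrist_force: [5.5, -1.2, -3.2]
opening: 0.346
grasp_force: 60.0
```

```bash
cat >> h.py <<'E'
T=np.array([np.sin(.0978),np.cos(.0978)]); S0=np.array([.41832,-.16537])@T
def meas(c=None,o=None,log=True):
    if c is None: o,c=wcam()
    H=hsv(c); g=((H[...,0]>45)&(H[...,0]<85)&(H[...,1]>100)&(H[...,2]>40)).astype(np.uint8)
    out=[]
    for r in range(30,95,8):
        k=np.nonzero(g[r])[0]
        if len(k)<50: continue
        for e,u in ((0,k[0]),(1,k[-1])):
            if 3<u<636:
                z=.0636
                for _ in range(3):
                    P=onplane(c,(u,r),z); z=.0636+.025*(P[1]+.17)
                out.append((e,P[:2]@T))
    L=[v for e,v in out if e==0]; R=[v for e,v in out if e==1]
    h=o['eef_pos'][:2]@T-S0
    return o['time_s'],h,np.median(L) if L else np.nan,np.median(R) if R else np.nan
E
python3 - <<'E'
from h import *
o=get_obs(); i=cv2.imread('pics/w2.png')[...,::-1]
# home reference from pic w2 with its pose
c=camera('wrist'); K=c['intrinsics']
Tt=np.array(c['T_tool_cam'])
def mk(pos,yaw):
    M=np.eye(4); M[:3,:3]=Ro.from_quat([np.cos(yaw/2),np.sin(yaw/2),0,0]).as_matrix(); M[:3,3]=pos
    M=np.linalg.inv(M@Tt); return {'image':np.ascontiguousarray(i),'R':M[:3,:3],'t':M[:3,3],'intrinsics':K}
print('home',meas(mk([.41832,-.16537,.08864],-.09826),{'eef_pos':np.array([.41832,-.16537]),'time_s':3.4}))
print(meas(), o['wrist_force'],o['eef_pos'],o['opening'])
E
```

```text
home (3.4, np.float64(0.0), np.float64(0.006459543070155316), np.float64(-0.2518613255445574))
(4.5, np.float64(0.0388383977470558), np.float64(0.006534444324278312), np.float64(-0.2520532629551926)) [ 5.5021002  -1.15556932 -3.20063899] [ 0.4218398  -0.12691904  0.08970632] 0.3455646051946416
```

>>> {"name": "play_rows", "arguments": {"plan": [[20,[0.001,-0.005,0],0],[20,[0.001,-0.01,0],0],[20,[0.001,-0.015,0],0],[20,[0.0015,-0.02,0],0],[20,[0.0015,-0.025,0],0],[20,[0.0015,-0.03,0],0],[20,[0.0015,-0.035,-0.001],0],[20,[0.002,-0.04,-0.001],0],[20,[0.002,-0.045,-0.001],0],[20,[0.002,-0.05,-0.001],0]]}}

```text
time_s: 5.55
eef_pos: [0.4238, -0.1074, 0.0901]
eef_rot: [-0.0, 0.999, -0.049, -0.0]
wrist_force: [-0.5, -1.0, 5.5]
opening: 0.343
grasp_force: 60.9
```

```bash
cat > m.py <<'E'
from h import *
t,h,l,r=meas(); d=[x for x in (l-.0065,r+.252) if x==x]; x=np.mean(d); o=get_obs()
print('t %.2f handle %.4f carriage %s lead %.4f'%(t,h,np.round(d,4),h-x),'F',o['wrist_force'].round(1),'z',o['eef_pos'][2].round(4),'grip',o['grasp_force'].round(0))
open('log.txt','a').write(f'{t} {h} {x}\n')
E
python3 m.py
```

```text
Traceback (most recent call last):
  File "m.py", line 3, in <module>
    print('t %.2f handle %.4f carriage %s lead %.4f'%(t,h,np.round(d,4),h-x),'F',o['wrist_force'].round(1),'z',o['eef_pos'][2].round(4),'grip',o['grasp_force'].round(0))
                                                                                                                                               ^^^^^^^^^^^^^^^^^^^^^^
AttributeError: 'float' object has no attribute 'round'
```

```bash
sed -i "s/,'grip'.*round(0))/)/" m.py; python3 m.py
```

```text
t 5.60 handle 0.0585 carriage [0.0001] lead 0.0584 F [-0.9 -0.6  4.2] z 0.0901
```

>>> {"name": "play_rows", "arguments": {"plan": [[20,[0,-0.005,-0.001],0],[20,[0,-0.01,-0.001],0],[20,[0,-0.015,-0.001],0],[20,[0,-0.02,-0.002],0],[20,[0,-0.025,-0.002],0],[20,[0,-0.03,-0.002],0],[20,[0,-0.035,-0.002],0],[20,[0,-0.04,-0.003],0],[20,[0,-0.045,-0.003],0],[20,[0,-0.05,-0.003],0]]}}

```text
time_s: 6.65
eef_pos: [0.4256, -0.0872, 0.0908]
eef_rot: [-0.0, 0.999, -0.049, -0.0]
wrist_force: [3.0, -1.1, -11.5]
opening: 0.338
grasp_force: 60.0
```

```bash
python3 m.py
```

```text
t 6.65 handle 0.0785 carriage [0.0062] lead 0.0723 F [  3.5  -0.9 -12.9] z 0.0908
```

>>> {"name": "play_rows", "arguments": {"plan": [[20,[0,-0.005,0.001],0],[20,[0,-0.01,0.001],0],[20,[0,-0.015,0.001],0],[20,[0.0005,-0.02,0.001],0],[20,[0.0005,-0.025,0.001],0],[20,[0.0005,-0.03,0.0005],0],[20,[0.0005,-0.035,0],0],[20,[0.0005,-0.04,0],0],[20,[0.0005,-0.045,0],0],[20,[0.0005,-0.05,0],0]]}}

```text
time_s: 7.7
eef_pos: [0.4277, -0.0674, 0.0912]
eef_rot: [-0.0, 0.999, -0.049, -0.001]
wrist_force: [-4.5, 0.5, -2.4]
opening: 0.343
grasp_force: 61.0
```

```bash
python3 m.py
```

```text
t 7.70 handle 0.0984 carriage [0.0401] lead 0.0583 F [-5.7  0.7 -2.9] z 0.0912
```

>>> {"name": "play_rows", "arguments": {"plan": [[20,[0,-0.005,0],0],[20,[0,-0.01,0],0],[20,[0,-0.015,0],0],[20,[0,-0.02,-0.001],0],[20,[0,-0.025,-0.001],0],[20,[0,-0.03,-0.001],0],[20,[0,-0.035,-0.001],0],[20,[0,-0.04,-0.001],0],[20,[0,-0.045,-0.001],0],[20,[0,-0.05,-0.001],0]]}}

```text
time_s: 8.75
eef_pos: [0.4296, -0.0476, 0.0917]
eef_rot: [-0.0, 0.999, -0.049, -0.001]
wrist_force: [-6.0, -0.5, -1.1]
opening: 0.339
grasp_force: 61.1
```

```bash
python3 m.py
```

```text
t 8.75 handle 0.1183 carriage [0.0576] lead 0.0608 F [-7.1  0.4 -2.4] z 0.0917
```

```bash
cat > fit.py <<'E'
import numpy as np
from scipy.optimize import least_squares
L=np.loadtxt('log.txt')
t,h,x=L.T
ht=np.r_[3.4,3.5,4.05,4.5,t]; hh=np.r_[0,0.002,.030,.0388,h]
ht,i=np.unique(ht,return_index=True); hh=hh[i]
def sim(m,h0,a,T):
    dt=.005; ts=np.arange(3.4,T[-1]+dt,dt); H=np.interp(ts,ht,hh); X=np.zeros_like(ts); V=0;X0=0;Vs=np.zeros_like(ts)
    Hd=np.gradient(H,dt)
    for k in range(1,len(ts)):
        A=(8*(H[k]-h0-X0)+.06*(Hd[k]-V)-.12*V-.01*np.sign(V))/m-9.81*np.sin(a)
        V+=A*dt; X0+=V*dt
        if X0<0: X0=0;V=max(V,0)
        X[k]=X0;Vs[k]=V
    return np.interp(T,ts,X),X0,V
f=lambda p:np.r_[(sim(p[0],p[1],p[2],t)[0]-x)/.0003,p[1]/.003,(p[2]-.025)/.0003]
best=min((least_squares(f,[m0,0,.025],diff_step=1e-3) for m0 in (1.6,2.,2.4,2.9)),key=lambda r:r.cost)
m,h0,a=best.x; print('m,h0,a',best.x,'static lead',m*9.81*np.sin(a)/8+h0,'om',np.sqrt(8/m),'res',f(best.x).round(1)); print('now x,v',sim(m,h0,a,t)[1:], 'h',h[-1])
E
python3 fit.py
```

```text
m,h0,a [1.90187267 0.00343761 0.02507774] static lead 0.06191705859881168 om 2.0509462316707956 res [-0.3  0.   0.   0.3  1.1  0.3]
now x,v (np.float64(0.057661595660180545), np.float64(0.0033186224995333875)) h 0.11832586334080589
```

```bash
cat > plan.py <<'E'
import numpy as np,sys
# carriage quintic x0,v0,a0 -> xf in T ; prints tool-y values per 10-row call, gap .05 between calls
def plan(x0,v0,xf,T,hnow,m=1.902,ls=.0619):
    a0=8*(hnow-x0-ls)/m
    A=np.array([[T**3,T**4,T**5],[3*T**2,4*T**3,5*T**4],[6*T,12*T**2,20*T**3]])
    c=np.linalg.solve(A,[xf-x0-v0*T-a0*T*T/2,-v0-a0*T,-a0]); p=np.poly1d([*c[::-1],a0/2,v0,x0])
    t=0;base=hnow;n=int(round(T/1.05))
    for k in range(n+1):
        row=[]
        for j in range(10):
            t+=.1; tt=min(t,T); h=p(tt)+ls+(m*p.deriv(2)(tt)+.12*p.deriv()(tt))/8
            row.append(h)
        print('call',k,'y',np.round(-(np.array(row)-base)/.4,4).tolist(),'z',round(-(row[-1]-base)*.025/.4,4),'h_end %.4f x_end %.4f'%(row[-1],p(min(t,T))))
        base=row[-1]; t+=.05
plan(*map(float,sys.argv[1:]))
E
python3 plan.py .0577 .0033 .2065 6.25 .1183
python3 - <<'E'
from h import *
# subpixel pointer/mark in scene & top: weighted centroids along t
for n in ('scene','top'):
    c=cam(n); W=cloud(c); H=hsv(c).astype(float); X,Y,Z=np.moveaxis(W,-1,0)
    br=(H[...,0]>13)&(H[...,0]<25)&(H[...,1]>140)&(X>.607)&(X<.64)&(Y>-.2)&(Y<.1)&(Z>.045)
    v,u=np.nonzero(br); 
    pts=np.array([onplane(c,a,.0605) for a in zip(u,v)]); print(n,'brass',len(u),np.median(pts[:,0]),(pts[:,:2]@T).mean(), (pts[:,:2]@T).std())
    if n=='scene': dk=(H[...,2]<90)&(X>.64)&(X<.69)&(Y>.0)&(Y<.05)&(Z>.015)
    else: dk=(H[...,2]<100)&(X>.64)&(X<.69)&(Y>.0)&(Y<.05)&(Z>.015)
    s=(W[dk][:,:2]@T); print('post',dk.sum(),np.percentile(s,[2,50,98]).round(4),s.mean())
    v,u=np.nonzero(dk); print(u.min(),u.max(),v.min(),v.max())
    img=c['image']; np.save(f'{n}1.npy',img)
    cv2.imwrite(f'pics/{n}1.png',cv2.resize(img[190:245,270:370,::-1] if n=='scene' else img[160:200,290:370,::-1],None,fx=8,fy=8,interpolation=cv2.INTER_NEAREST))
E
```

```text
call 0 y [-0.0032, -0.0061, -0.0088, -0.0115, -0.0142, -0.017, -0.0199, -0.023, -0.0264, -0.0301] z -0.0008 h_end 0.1303 x_end 0.0637
call 1 y [-0.0061, -0.0107, -0.0156, -0.021, -0.0267, -0.0329, -0.0394, -0.0464, -0.0537, -0.0614] z -0.0015 h_end 0.1549 x_end 0.0883
call 2 y [-0.0122, -0.0208, -0.0296, -0.0387, -0.048, -0.0576, -0.0673, -0.0771, -0.087, -0.097] z -0.0024 h_end 0.1937 x_end 0.1309
call 3 y [-0.015, -0.0249, -0.0347, -0.0444, -0.054, -0.0634, -0.0725, -0.0814, -0.09, -0.0982] z -0.0025 h_end 0.2330 x_end 0.1744
call 4 y [-0.0117, -0.0191, -0.026, -0.0325, -0.0387, -0.0443, -0.0496, -0.0544, -0.0588, -0.0628] z -0.0016 h_end 0.2581 x_end 0.2010
call 5 y [-0.0052, -0.0083, -0.011, -0.0135, -0.0158, -0.0178, -0.0198, -0.0217, -0.0237, -0.0258] z -0.0006 h_end 0.2684 x_end 0.2065
call 6 y [-0.0, -0.0, -0.0, -0.0, -0.0, -0.0, -0.0, -0.0, -0.0, -0.0] z -0.0 h_end 0.2684 x_end 0.2065
scene brass 28 0.6229085916272605 -0.06327654762379892 0.0025136723374684024
post 57 [0.0858 0.0911 0.096 ] 0.0909621117707228
326 330 220 236
top brass 17 0.6256640785974621 -0.06542476934265036 0.0025273200250576226
post 24 [0.0851 0.0897 0.0941] 0.08979560436428229
306 308 171 179
```

View pics/scene1.png

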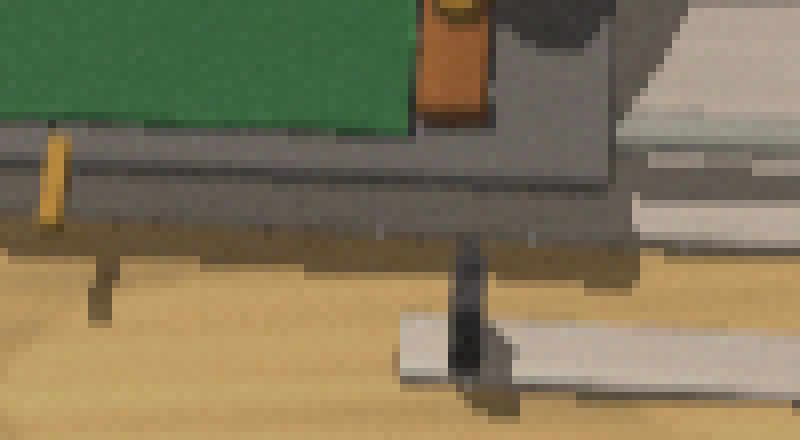

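>>> {"name": "play_rows", "arguments": {"plan": [[20,[-0.0005,-0.0032,0],0],[20,[-0.0005,-0.0061,0],0],[20,[-0.001,-0.0088,0],0],[20,[-0.001,-0.0115,0],0],[20,[-0.001,-0.0142,0],0],[20,[-0.001,-0.017,0],0],[20,[-0.001,-0.0199,0],0],[20,[-0.001,-0.023,0],0],[20,[-0.001,-0.0264,-0.0005],0],[20,[-0.001,-0.0301,-0.0005],0]]}}

```text
time_s: 9.9
eef_pos: [0.4307, -0.0357, 0.092]
eef_rot: [-0.0, 0.999, -0.049, -0.0]
wrist_force: [-6.2, 0.4, -0.9]
opening: 0.34
grasp_force: 61.1
```

```bash
python3 m.py
```

```text
t 9.90 handle 0.1303 carriage [0.0622] lead 0.0681 F [-5.5 -0.7 -2.3] z 0.092
```

>>> {"name": "play_rows", "arguments": {"plan": [[20,[0,-0.0061,0],0],[20,[0,-0.0107,0],0],[20,[0,-0.0156,-0.0005],0],[20,[0,-0.021,-0.0005],0],[20,[0,-0.0267,-0.0005],0],[20,[0,-0.0329,-0.001],0],[20,[0,-0.0394,-0.001],0],[20,[0,-0.0464,-0.001],0],[20,[0,-0.0537,-0.0015],0],[20,[0,-0.0614,-0.0015],0]]}}

```text
time_s: 10.95
eef_pos: [0.4331, -0.0111, 0.0926]
eef_rot: [-0.0, 0.999, -0.049, -0.0]
wrist_force: [-6.3, -0.1, -1.1]
opening: 0.344
grasp_force: 61.3
```

```bash
python3 m.py; python3 fit.py
```

```text
t 10.95 handle 0.1549 carriage [0.0874] lead 0.0675 F [-6.   0.5 -2.4] z 0.0926
m,h0,a [1.94502545 0.00234826 0.02506658] static lead 0.062127988834027516 om 2.0280672357281304 res [-0.3 -1.1 -2.   2.   0.8  2.2  0.8  0.2]
now x,v (np.float64(0.0881010340389055), np.float64(0.03733211596267294)) h 0.15493928831504797
```

>>> {"name": "play_rows", "arguments": {"plan": [[20,[0,-0.0122,-0.0005],0],[20,[0,-0.0208,-0.0005],0],[20,[-0.0005,-0.0296,-0.0005],0],[20,[-0.0005,-0.0387,-0.001],0],[20,[-0.0005,-0.048,-0.001],0],[20,[-0.0005,-0.0576,-0.0015],0],[20,[-0.001,-0.0673,-0.0015],0],[20,[-0.001,-0.0771,-0.002],0],[20,[-0.001,-0.087,-0.002],0],[20,[-0.001,-0.097,-0.0025],0]]}}

```text
time_s: 12.0
eef_pos: [0.4367, 0.0276, 0.0936]
eef_rot: [-0.0, 0.999, -0.049, 0.0]
wrist_force: [-4.3, 0.5, -2.8]
opening: 0.346
grasp_force: 61.3
```

```bash
python3 m.py
```

```text
t 12.00 handle 0.1939 carriage [0.1312] lead 0.0627 F [-4.5 -0.1 -1.4] z 0.0936
```

>>> {"name": "play_rows", "arguments": {"plan": [[20,[0,-0.015,-0.0005],0],[20,[0,-0.0249,-0.0005],0],[20,[-0.0005,-0.0347,-0.001],0],[20,[-0.0005,-0.0444,-0.001],0],[20,[-0.0005,-0.054,-0.0015],0],[20,[-0.0005,-0.0634,-0.0015],0],[20,[-0.001,-0.0725,-0.002],0],[20,[-0.001,-0.0814,-0.002],0],[20,[-0.001,-0.09,-0.0025],0],[20,[-0.001,-0.0982,-0.0025],0]]}}

```text
time_s: 13.05
eef_pos: [0.4404, 0.0667, 0.0946]
eef_rot: [-0.0, 0.999, -0.049, 0.0]
wrist_force: [-2.1, -0.8, -3.7]
opening: 0.346
grasp_force: 61.1
```

```bash
python3 m.py; python3 fit.py
```

```text
t 13.05 handle 0.2331 carriage [0.1729] lead 0.0602 F [-1.8  0.3 -5.1] z 0.0946
m,h0,a [1.95775638e+00 1.73348471e-03 2.50040501e-02] static lead 0.06175442227997133 om 2.021462406189414 res [-0.3  0.1 -0.   2.7  2.1  3.5  2.6 -6.8  0.6  0. ]
now x,v (np.float64(0.17105719825638865), np.float64(0.03242092656333511)) h 0.23309282107310914
```

Tracking within 2 mm of plan; continue braking.

>>> {"name": "play_rows", "arguments": {"plan": [[20,[0,-0.0117,0],0],[20,[0,-0.0191,0],0],[20,[0,-0.026,0],0],[20,[0,-0.0325,-0.0005],0],[20,[0,-0.0387,-0.0005],0],[20,[0,-0.0443,-0.0005],0],[20,[0,-0.0496,-0.001],0],[20,[0,-0.0544,-0.001],0],[20,[0,-0.0588,-0.001],0],[20,[0,-0.0628,-0.001],0]]}}

```text
time_s: 14.1
eef_pos: [0.4428, 0.0915, 0.0952]
eef_rot: [-0.0, 0.999, -0.049, 0.0]
wrist_force: [-3.0, -0.8, 4.1]
opening: 0.342
grasp_force: 61.8
```

```bash
python3 m.py
```

```text
t 14.10 handle 0.2581 carriage [0.2003] lead 0.0577 F [-4.7  0.1  3.6] z 0.0952
```

>>> {"name": "play_rows", "arguments": {"plan": [[20,[0,-0.0052,0],0],[20,[0,-0.0083,0],0],[20,[0,-0.011,0],0],[20,[0,-0.0135,0],0],[20,[0,-0.0158,0],0],[20,[0,-0.0178,0],0],[20,[0,-0.0198,0],0],[20,[0,-0.0217,-0.0005],0],[20,[0,-0.0237,-0.0005],0],[20,[0,-0.0258,-0.0005],0]]}}

```text
time_s: 15.15
eef_pos: [0.4438, 0.1017, 0.0954]
eef_rot: [-0.0, 0.999, -0.049, 0.0]
wrist_force: [-5.7, 0.1, 5.8]
opening: 0.34
grasp_force: 62.1
```

```bash
python3 m.py; cat > d.py <<'E'
from h import *
for n in ('scene','top'):
    o=get_obs(); c=cam(n); W=cloud(c); H=hsv(c).astype(float); X,Y,Z=np.moveaxis(W,-1,0)
    br=(H[...,0]>13)&(H[...,0]<25)&(H[...,1]>140)&(X>.62)&(X<.66)&(Y>-.05)&(Y<.06)&(Z>.045)
    v,u=np.nonzero(br); pts=np.array([onplane(c,a,.0655) for a in zip(u,v)]); s=np.median(pts[:,:2]@T) if len(u) else np.nan
    print(n,'t',o['time_s'],'brass',len(u),s,'remaining',(.0910 if n=='scene' else .0898)-s, 'u',u.mean())
    img=c['image'][...,::-1]; cv2.imwrite(f'pics/{n}_{o["time_s"]:.2f}.png',cv2.resize(img[190:245,290:370] if n=='scene' else img[160:200,280:340],None,fx=10,fy=10,interpolation=cv2.INTER_NEAREST))
E
python3 d.py
```

```text
t 15.15 handle 0.2683 carriage [0.2061] lead 0.0622 F [-5.3 -0.2  6.1] z 0.0954
scene t 15.2 brass 22 0.08494868203207456 remaining 0.006051317967925435 u 326.54545454545456
top t 15.25 brass 15 0.08344169960468258 remaining 0.006358300395317429 u 308.0
```

```bash
ls pics; cp pics/scene_15.20.png pics/sv.png; python3 m.py; python3 plan.py .2062 0 .2122 3 .2683 1.93 .0620
```

```text
scene0.png
scene0c.png
scene1.png
scene_15.20.png
top0.png
top0c.png
top1.png
top_15.25.png
w1.png
w2.png
t 15.30 handle 0.2683 carriage [0.2062] lead 0.0622 F [-4.6  0.2  6. ] z 0.0954
call 0 y [-0.0007, -0.0012, -0.0017, -0.0022, -0.0026, -0.0031, -0.0035, -0.0039, -0.0044, -0.0049] z -0.0001 h_end 0.2702 x_end 0.2075
call 1 y [-0.0008, -0.0013, -0.0018, -0.0023, -0.0029, -0.0034, -0.0039, -0.0044, -0.0049, -0.0054] z -0.0001 h_end 0.2724 x_end 0.2111
call 2 y [-0.0006, -0.0011, -0.0015, -0.0019, -0.0023, -0.0027, -0.0032, -0.0038, -0.0045, -0.0045] z -0.0001 h_end 0.2742 x_end 0.2122
call 3 y [-0.0, -0.0, -0.0, -0.0, -0.0, -0.0, -0.0, -0.0, -0.0, -0.0] z -0.0 h_end 0.2742 x_end 0.2122
```

View pics/sv.png

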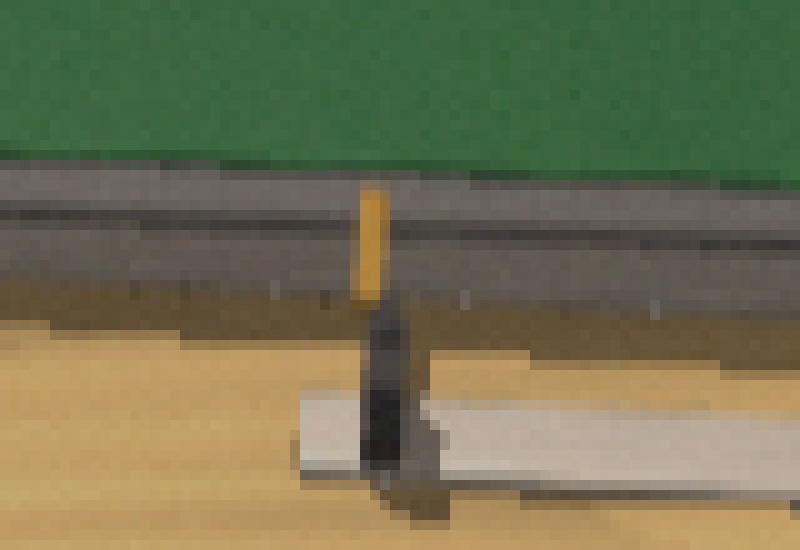

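>>> {"name": "play_rows", "arguments": {"plan": [[20,[0,-0.0007,0],0],[20,[0,-0.0012,0],0],[20,[0,-0.0017,0],0],[20,[0,-0.0022,0],0],[20,[0,-0.0026,0],0],[20,[0,-0.0031,0],0],[20,[0,-0.0035,0],0],[20,[0,-0.0039,0],0],[20,[0,-0.0044,0],0],[20,[0,-0.0049,-0.0005],0]]}}

```text
time_s: 16.35
eef_pos: [0.444, 0.1037, 0.0955]
eef_rot: [-0.0, 0.999, -0.049, 0.0]
wrist_force: [-4.5, -0.6, 3.1]
opening: 0.346
grasp_force: 62.0
```

>>> {"name": "play_rows", "arguments": {"plan": [[20,[0,-0.0008,0],0],[20,[0,-0.0013,0],0],[20,[0,-0.0018,0],0],[20,[0,-0.0023,0],0],[20,[0,-0.0029,0],0],[20,[0,-0.0034,0],0],[20,[0,-0.0039,0],0],[20,[0,-0.0044,0],0],[20,[0,-0.0049,0],0],[20,[0,-0.0054,0],0]]}}

```text
time_s: 17.35
eef_pos: [0.4442, 0.1058, 0.0955]
eef_rot: [-0.0, 0.999, -0.049, 0.0]
wrist_force: [-4.8, -0.8, 5.7]
opening: 0.348
grasp_force: 62.1
```

>>> {"name": "play_rows", "arguments": {"plan": [[20,[0,-0.0006,0],0],[20,[0,-0.0011,0],0],[20,[0,-0.0015,0],0],[20,[0,-0.0019,0],0],[20,[0,-0.0023,0],0],[20,[0,-0.0027,0],0],[20,[0,-0.0032,0],0],[20,[0,-0.0038,0],0],[20,[0,-0.0045,0],0],[20,[0,-0.0045,0],0]]}}

```text
time_s: 18.35
eef_pos: [0.4443, 0.1076, 0.0955]
eef_rot: [-0.0, 0.999, -0.049, 0.0]
wrist_force: [-5.0, -0.5, 7.2]
opening: 0.346
grasp_force: 62.1
```

```bash
python3 m.py; python3 d.py
```

```text
t 18.35 handle 0.2742 carriage [0.2125] lead 0.0617 F [-5.4 -0.4  6.2] z 0.0955
scene t 18.4 brass 21 0.09167139661682715 remaining -0.0006713966168271496 u 328.7142857142857
top t 18.45 brass 16 0.08886517848351817 remaining 0.0009348215164818319 u 306.5
```

>>> {"name": "play_rows", "arguments": {"plan": [[20,[0,0,0],0],[20,[0,0,0],0],[20,[0,0,0],0],[20,[0,0,0],0],[20,[0,0,0],0],[20,[0,0,0],0],[20,[0,0,0],0],[20,[0,0,0],0],[20,[0,0,0],0],[20,[0,0,0],0]]}}

```text
time_s: 19.5
eef_pos: [0.4443, 0.1076, 0.0955]
eef_rot: [-0.0, 0.999, -0.049, 0.0]
wrist_force: [-5.3, -0.1, 6.4]
opening: 0.343
grasp_force: 62.1
```

```bash
python3 m.py; python3 d.py; cp $(ls -t pics/scene_*|head -1) pics/sv2.png
```

```text
t 19.50 handle 0.2742 carriage [0.2125] lead 0.0617 F [-4.2 -0.6  6.4] z 0.0955
scene t 19.55 brass 21 0.09167139661682715 remaining -0.0006713966168271496 u 328.7142857142857
top t 19.6 brass 17 0.08909728158414204 remaining 0.0007027184158579641 u 306.4117647058824
```

View pics/sv2.png

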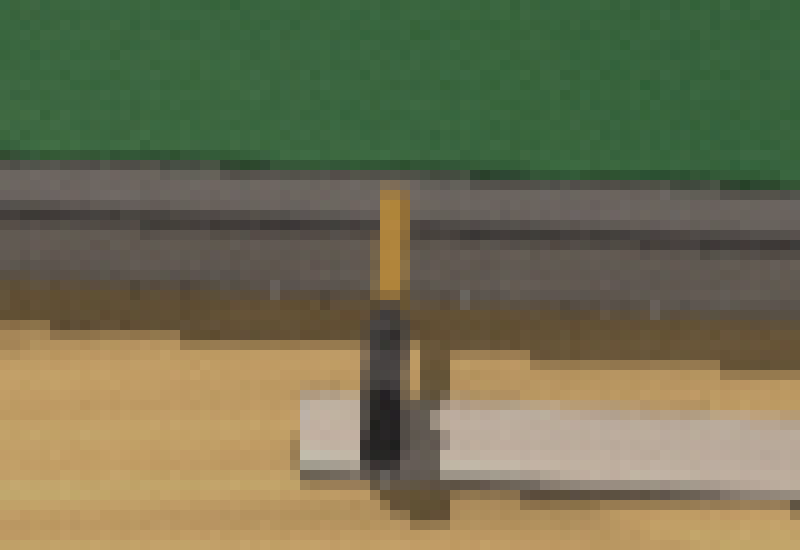

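The pointer (tip at crop pixels 390,295) runs straight into the post top (390,320). The carriage reads 0.2125 m at both readings, 1.1 s apart, so it is at rest. I'll hold.

>>> {"name": "play_rows", "arguments": {"plan": [[20,[0,0,0],0],[20,[0,0,0],0],[20,[0,0,0],0],[20,[0,0,0],0],[20,[0,0,0],0],[20,[0,0,0],0],[20,[0,0,0],0],[20,[0,0,0],0],[20,[0,0,0],0],[20,[0,0,0],0]]}}

```text
time_s: 20.65
eef_pos: [0.4444, 0.1076, 0.0955]
eef_rot: [-0.0, 0.999, -0.049, 0.0]
wrist_force: [-5.1, -0.4, 6.7]
opening: 0.344
grasp_force: 62.1
```

>>> {"name": "play_rows", "arguments": {"plan": [[20,[0,0,0],0],[20,[0,0,0],0],[20,[0,0,0],0],[20,[0,0,0],0],[20,[0,0,0],0],[20,[0,0,0],0],[20,[0,0,0],0],[20,[0,0,0],0],[20,[0,0,0],0],[20,[0,0,0],0]]}}

```text
time_s: 21.65
eef_pos: [0.4443, 0.1076, 0.0955]
eef_rot: [-0.0, 0.999, -0.049, 0.0]
wrist_force: [-5.2, -0.1, 6.4]
opening: 0.342
grasp_force: 62.1
```

>>> {"name": "play_rows", "arguments": {"plan": [[20,[0,0,0],0],[20,[0,0,0],0],[20,[0,0,0],0],[20,[0,0,0],0],[20,[0,0,0],0],[20,[0,0,0],0],[20,[0,0,0],0],[20,[0,0,0],0],[20,[0,0,0],0],[20,[0,0,0],0]]}}

```text
time_s: 22.65
eef_pos: [0.4443, 0.1076, 0.0955]
eef_rot: [-0.0, 0.999, -0.049, 0.0]
wrist_force: [-5.0, 0.6, 5.5]
opening: 0.345
grasp_force: 62.1
```

```bash
python3 m.py && python3 -c "
from bench import *
print(hand_in())"
```

```text
t 22.65 handle 0.2742 carriage [0.2125] lead 0.0617 F [-4.1 -0.1  6.8] z 0.0955
the job is handed in; nothing more can be done
None
```

The carriage stands at rest with its pointer within about 1 mm of the index post; it was held still there for over 4 s and handed in at 22.7 s with the handle still gripped, well short of the stop and the rod ends.

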